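# Refit the lens cell in the photometer's three-lug bayonet

## Robot

A 7-joint arm with a two-finger parallel gripper is mounted at the origin on the work surface. World frame = base frame: x ahead of the robot, y to its left, z up, the work surface at z = 0. Lengths are in m, angles in degrees, forces in N, time in s.
With the tool pointing down it reaches from about 0.425 to 1.025 m from the base axis. Payload 9.4 kg.
Tool frame: the origin (TCP) lies midway between the tips of the shut fingers; the grasp point (between the pads) lies bot.grip_point_offset behind it (bot.grip_point_offset is the distance from the TCP to the grasp point, in m); z points along the fingers, y is the line along which they close (so a half turn about z gives the same grasp; the last joint's range is limited). The gripper opens to 93 mm and grips with 3 to 60 N. Pads are 15 mm wide; open, the fingers measure 128 mm over their backs; the gripper's body (75 mm by 188 mm) begins 65 mm behind the grasp point.
Start: joints at [-4.395, 34.337, -0.143, 91.639, 0.103, 54.024, -4.572], TCP at [0.725, -0, 0.219] pointing down, gripper open.
Joint ranges: [-147.43, 147.43], [-19.82, 112.94], [-74.19, 73.91], [6.32, 146.72], [-59.91, 239.91], [6.04, 106.73], [-150.56, 150.56]. Speed limits (degrees/s): [127.2, 127.2, 172.46, 172.46, 180, 180, 180].

## Interface

Orientations are given as a 3x3 rotation matrix whose columns are the frame's x, y, z axes.
In Python, from bench import bot gives the robot as it stands.
- The arm moves only by the shell command python3 -m handwheel 'ROWS' [FORCE]. ROWS is a JSON object whose one key "steps" holds a list of rows, each a list of 5 numbers: the shift along the tool's x, y, z in mm, then the turn about the tool's z in degrees, then the finger opening in mm, from 0 to 93. A call has 1 to 20 rows; each row shifts and turns the commanded pose from where the row before left it, along the tool's axes as they then stand; what a row does not reach is not made up. A row lasts 1/12 s, in which the tool goes at most 41.7 mm and 7.16 degrees, less where a joint would pass 70% of its speed; a pose out of reach is approached as far as the arm can. A call is refused whole if a number of a shift passes 41.7 or a number of a turn 7.16, either way. A call with a gripper value outside its range is refused whole. The fingers move at their own pace and stop on an object; FORCE is the grip in N (left out, the last holds). Time passes only in rows, so rows that do not move let the fingers close. It gives the time, the measured TCP pose, the force, the opening and the grip force at its end, in the units of the state.
- bot.get_obs(): the state, without advancing time (a new reading comes with each control period).
- bot.read_camera(name): name is "scene" or "side" or "wrist"; returns (picture, depth): 400x640x3 uint8, red, green, blue; 400x640 float32, m along the optical axis (not along the pixel's ray), 0 where there is no reading.
- bot.calibration(name): a dict with "fx", "fy", "cx", "cy" (pixels), "rvec" (rotation vector, rad) and "tvec" (3), from world to camera coordinates, as OpenCV has them; the wrist camera has in their place "mount" (4x4, takes a point from camera to tool coordinates, whose origin is the TCP and whose axes are the flange's). Camera axes: x right, y down, z forward; pixel columns grow to the right and rows downward; lengths in m; the calibration is good to about 2 mm. A picture is of the moment at which its call begins: read the wrist's pose just before it. calibration takes no time and is no camera call.
- bot.sign_off(): hands the job in; it is judged then, once.
Trained networks look in the newest picture that a camera, given by its name, has taken for a name from the list of things; names that differ only in an ending like _2 or _b are one class to them, and where a whole thing is asked for, a point or a joint stands for the part that bears it (a point fixed in the world has none). Each returns a list of dicts, best first, with "conf" (0 to 1); they miss things now and then, are a little off and sometimes report something else, mostly with a low value. They report only what shows in the picture. A call takes as long as a camera call. They do not tell look-alikes from the thing itself.
- bot.find_in(camera, target): "extent" ([left, top, right, bottom] in pixels, round what is visible of it).
The state is a dict: "clock": time; "joint_positions": joint angles; "joint_velocities": joint speeds; "joint_efforts": joint torques, N m; "eef_pos": TCP position; "tool_rot": TCP orientation; "ft_force": force on the tool from outside, world axes, zero at the start; "ft_torque": the same for the moment, N m; "opening": opening from 0.0 (shut) to 1.0 (fully open); "finger_force": force on a finger pad.
Only numpy, scipy, OpenCV 4.12 (cv2) and the standard library are available. Lean on these libraries where they do the work, as an engineer would, in place of code of your own. Each camera call takes 0.05 s, during which the arm holds its last target. There are 200 camera calls.

## Task

Put the cleaned lens cell from its blue mat back into the analyser's photometer: lower it upright into the bayonet ring, turn it lightly until its three lugs drop through the three gaps, then push it down against the spring and turn it clockwise (seen from above) until all three lugs come up into their seats, so that the cell sits level and cannot rock. Work by feel and gently, never forcing it against the photometer; then let go, and leave the other things on the bench where they are.

Things in the scene. Friction and masses are not known exactly. Their poses are not given: they have to be found in the camera images.
- cell: Lens cell: upright aluminium barrel 62 mm tall, black-ribbed grip, glass recessed in its top; loose, 0.16 to 0.29 kg, standing on a blue cloth mat 4 mm thick. Origin: centre of its underside; z up its axis. Nose 34 mm across at the bottom, tapering out to 44 mm at 5 mm up; 44 mm across from there to 26 mm up; grip 48 mm across from 26 to 62 mm (take it from above at any angle round it).
- cell_lug (a point): Outer end of one of the cell's three equal lugs: on the cell's +x axis, 31 mm from its axis, 12 mm above its underside. The lugs stand at 0, 120 and 240 degrees round the cell; each is 11 mm wide, 4 mm thick (10 to 14 mm above the underside) and reaches out to 31 mm from the axis.
- photometer: Photometer unit, fixed to the bench: grey casting 130 mm wide and 30 mm high, a finned lamp house 93 mm high from 97 to 183 mm along its +x. Origin: on the bench under the axis of the round lens mount; z up. The mount is a tube 82 mm across, 62 mm high. Forces adding up to more than 40 N between cell and photometer count as forcing it; a 15 N grip is enough to press and turn it.
- mount_ring (a point): Centre of the mount's top, 62 mm above the bench, flush with the steel bayonet ring; opening 48 mm across. Three gaps 36 degrees wide, out to 35 mm from the axis, lie at 0, 120 and 240 degrees from the photometer's x axis plus an unmeasured angle, up to 0.55 rad either way, the same for all (the ring is clamped where the last alignment left it): find it by feel or by eye.
- mount_spring (a point): Centre of the spring plate's top when free, 46 mm above the bench: 4 N start it down, 2 N more per mm, 7 mm at most. The cell's origin is 52 mm above the bench with its lugs on top of the ring, 46 mm with the lugs dropped into the gaps and standing on the plate. The gap walls then stop it turning either way; pushed down, it turns clockwise only.
- mount_seat (a point): Where the cell's origin is when home: 44 mm above the bench on the mount's axis. Clockwise (from above) of each gap: a lip 10 degrees wide, passed with the cell's origin 39.5 to 42 mm above the bench (12 to 17 N of spring); then a seat 34 degrees wide, 2 mm higher; then a hard stop. Seated lugs are 45 degrees clockwise of the gaps; the spring holds them up in the seats.
- reagent: Bystander: white reagent bottle, 64 mm across, 130 mm tall. Origin: centre of its underside.
- driver: Bystander: screwdriver lying on the bench, black handle. Origin: under its middle.
- cap: Bystander: black round dust cap, 54 mm across, 12 mm high. Origin: centre of its underside.
Mind the look-alikes: they are no part of the job. There is more than one size of the cell; the one meant has the size given above.

How it is judged (in metres and radians):
On the way, in this order (a step that is already met when the one before it is completed fails the run):
1. the lens cell has been lifted off its mat (height (world z) of cell above 0.025 m), for 0.1 s.
2. its lugs have dropped through the gaps of the ring (horizontal distance between cell and photometer below 0.005 m and z of cell in the frame of photometer below 0.0485 m), for 0.1 s.
At the end, for the whole second after the job is handed in: The lens cell is locked in the mount: within 4 mm of its axis, its origin 43 to 45 mm above the photometer's (44 mm is fully seated), level within 0.02 rad, each of the three seats of the ring bearing on the cell with more than 0.15 N, and the cell at rest (horizontal distance between cell and photometer below 0.004 m and z of cell in the frame of photometer between 0.043 and 0.045 m and angle between the z axis of cell and the z axis of photometer, either way round below 0.02 rad and contact force between cell and ring_c0 above 0.15 N and contact force between cell and ring_c5 above 0.15 N and contact force between cell and ring_c10 above 0.15 N and linear speed of cell below 0.01 m/s); the robot touches nothing.
It fails at once if the cell is forced against the photometer with more than 40 N (contact force between cell and photometer above 40 N).
It fails at once if the cell is tipped by more than 0.6 rad (angle between cell's own z axis and vertical above 0.6 rad).
It fails at once if a bystander is moved by more than 30 mm (distance of any of reagent, driver, cap from where it was at the start of the episode above 0.03 m).
It also fails if it takes over 61 s, if anything falls off the work surface, if the arm or the gripper's body presses on something with over 40 N, if the wrist force passes 120 N, or if a joint passes its speed limit or range.

## Working session

There is one attempt and no reset: what is moved stays moved. The work goes in short steps, Python scripts to look and compute and a shell command to move; the robot and the scene stay as the last step left them, time stands still between calls to the robot, and variables do not carry over. Pictures are saved under pics/ and viewed, at most 10 in all, crops included, and the job is handed in when it is done.

```bash
mkdir -p pics
cat > h.py <<'E'
import numpy as np, cv2
from bench import bot
def look(cam,save=None):
    o=bot.get_obs(); p,d=bot.read_camera(cam)
    if save: cv2.imwrite('pics/'+save,p[...,::-1])
    c=bot.calibration(cam)
    if 'mount' in c:
        T=np.eye(4);T[:3,:3]=np.array(o['tool_rot']);T[:3,3]=o['eef_pos'];T=T@np.array(c['mount'])
    else:
        R=cv2.Rodrigues(np.array(c['rvec'],float))[0];T=np.eye(4);T[:3,:3]=R.T;T[:3,3]=-R.T@np.array(c['tvec'],float).ravel()
    v,u=np.mgrid[:d.shape[0],:d.shape[1]]
    P=np.stack([(u-c['cx'])/c['fx']*d,(v-c['cy'])/c['fy']*d,d],-1)@T[:3,:3].T+T[:3,3]
    P[d==0]=np.nan
    return p,d,P,T,c
E
python3 - <<'E'
from h import *
np.set_printoptions(precision=4,suppress=True)
print(bot.grip_point_offset)
a=[]
for cam in ['scene','wrist']:
    p,d,P,T,c=look(cam,cam+'0.png')
    print(cam,T[:3,3])
    for n in ['cell','photometer','reagent','driver','cap']:
        for r in bot.find_in(cam,n)[:3]:
            l,t,rr,b=map(int,r['extent']);print(n,r, P[(t+b)//2,(l+rr)//2])
print(bot.get_obs())
E
```

```text
0.0188
scene [ 1.1634 -0.6483  1.3744]
cell {'extent': [316.4, 247.6, 341.2, 277.7], 'conf': 0.93} [ 0.7187 -0.1408  0.077 ]
cell {'extent': [262.4, 237.5, 281.8, 264.2], 'conf': 0.75} [ 0.5565 -0.2168  0.0586]
cell {'extent': [247.2, 276.4, 263.2, 293.0], 'conf': 0.42} [ 0.5932 -0.3221  0.0408]
photometer {'extent': [354.0, 167.1, 424.9, 208.6], 'conf': 0.65} [0.7862 0.0197 0.3448]
reagent {'extent': [267.8, 236.9, 283.9, 257.9], 'conf': 0.72} [ 0.5593 -0.2015  0.0659]
reagent {'extent': [389.6, 127.5, 403.3, 142.0], 'conf': 0.51} [0.5532 0.4174 0.0459]
driver {'extent': [186.7, 267.8, 212.6, 294.3], 'conf': 0.76} [ 0.4488 -0.419   0.02  ]
cap {'extent': [282.4, 189.9, 297.7, 201.2], 'conf': 0.48} [ 0.4288 -0.0099  0.0066]
wrist [0.7252 0.0678 0.3844]
cell {'extent': [276.5, 254.7, 327.9, 319.6], 'conf': 0.71} [0.7203 0.0283 0.3198]
cell {'extent': [194.0, 307.4, 219.5, 348.1], 'conf': 0.7} [ 0.5654 -0.2007  0.0507]
photometer {'extent': [125.8, 1.1, 354.5, 62.2], 'conf': 0.93} [0.6322 0.1783 0.0297]
cap {'extent': [84.0, 168.7, 128.4, 208.0], 'conf': 0.59} [ 0.424  -0.0113  0.0027]
{'clock': 0.6, 'joint_positions': array([-4.3955, 34.3349, -0.1429, 91.6386,  0.1036, 54.0224, -4.5718]), 'joint_velocities': array([ 0.0343, -0.0522, -0.0269, -0.0465,  0.0437, -0.0356, -0.1059]), 'joint_efforts': array([ -0.003 , -76.4421,   1.4949, -25.2612,  -0.0523,   0.0105,
         0.0002]), 'eef_pos': array([ 0.725 , -0.    ,  0.2186]), 'tool_rot': array([[-0.    ,  1.    ,  0.0001],
       [ 1.    ,  0.    , -0.0001],
       [-0.0001,  0.0001, -1.    ]]), 'ft_force': array([ 0.2233, -0.3796, -0.7152]), 'ft_torque': array([-0.0353,  0.0238, -0.0041]), 'finger_force': 0.0, 'opening': 0.9967929830929418}
```

View pics/scene0.png

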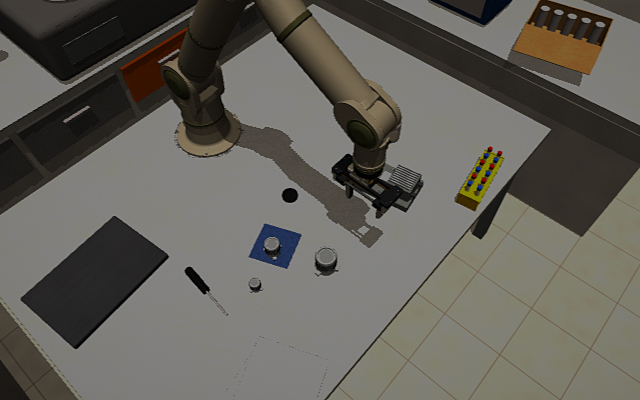

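View pics/wrist0.png

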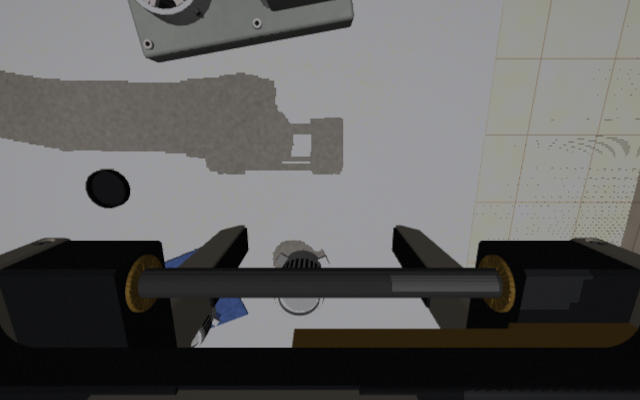

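Blue mat with the cell at about (272,245) in the scene picture; a larger look-alike at (326,260), a smaller one at (254,284). The photometer mount is half visible at the top of the wrist picture (170,0). I'll move to view it.

```bash
python3 -m handwheel '{"steps":[[10,-8,-10,0,93],[25,-16,-10,0,93],[25,-16,-10,0,93],[25,-16,-10,0,93],[25,-16,0,0,93],[10,-8,0,0,93],[0,0,0,0,93],[0,0,0,0,93]]}'
python3 - <<'E'
from h import *
np.set_printoptions(precision=4,suppress=True)
p,d,P,T,c=look('wrist','w1.png')
print(bot.find_in('wrist','photometer'),T)
np.savez('w1.npz',p=p,P=P,T=T)
z=P[...,2]; m=(z>.055)&(z<.068)
m[230:]=0
n,lab,st,ce=cv2.connectedComponentsWithStats(m.astype(np.uint8))
for i in range(1,n):
    if st[i,4]>60: q=P[lab==i]; print(st[i],np.nanmin(q,0),np.nanmax(q,0),np.median(q,0))
p,d,P,T,c=look('side','s1.png')
for n in ['cell','reagent']:
  for r in bot.find_in('side',n)[:3]:
    l,t,rr,b=map(int,r['extent']);print(n,r, P[(t+b)//2,(l+rr)//2])
p,d,P,T,c=look('scene')
z=P[...,2];m=(z>.061)&(z<.07)&(P[...,1]<-.15)&(abs(P[...,0]-.56)<.06);q=P[m];print(m.sum(),q.min(0),q.max(0),np.median(q,0))
E
```

```text
clock: 1.27
eef_pos: [0.6448, 0.1203, 0.2592]
tool_rot: [[-0.001, 1.0, 0.001], [1.0, 0.001, -0.0], [-0.0, 0.001, -1.0]]
ft_force: [0.0, 0.3, 0.2]
opening: 0.993
finger_force: 0.0
[{'extent': [207.1, 25.7, 415.9, 157.3], 'conf': 0.72}] [[ 1.      0.0026  0.0015  0.6448]
 [ 0.0029 -0.9698 -0.244   0.1881]
 [ 0.0008  0.244  -0.9698  0.4253]
 [ 0.      0.      0.      1.    ]]
[406  45   8  15 101] [0.7473 0.2724 0.0558] [0.757  0.2876 0.0646] [0.752  0.2799 0.0622]
[ 224   66   66   69 1994] [0.5257 0.1834 0.0551] [0.6065 0.2638 0.0651] [0.5653 0.2232 0.0621]
[410  89   7  14  88] [0.7559 0.2232 0.0569] [0.7656 0.2385 0.065 ] [0.7602 0.2307 0.0623]
cell {'extent': [375.7, 299.4, 396.0, 324.4], 'conf': 0.9} [ 0.5723 -0.3319  0.0309]
cell {'extent': [366.7, 207.3, 400.7, 246.1], 'conf': 0.85} [ 0.6733 -0.1541  0.0723]
cell {'extent': [332.4, 252.8, 358.4, 283.1], 'conf': 0.67} [ 0.534  -0.2235  0.0673]
reagent {'extent': [240.7, 106.6, 265.6, 146.7], 'conf': 0.67} [0.5198 0.3955 0.0828]
140 [ 0.5223 -0.2234  0.0611] [ 0.5695 -0.179   0.07  ] [ 0.5452 -0.2029  0.0646]
```

View pics/w1.png

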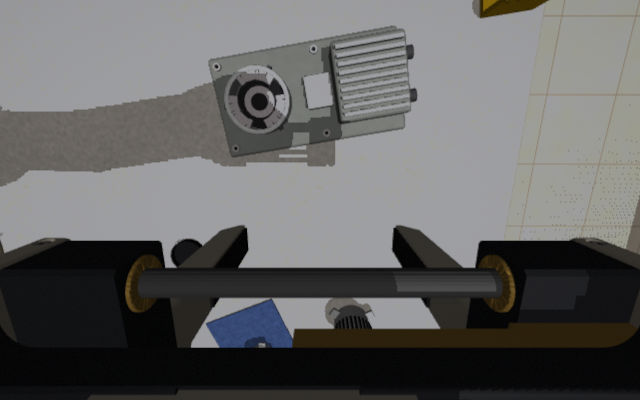

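Mount is at about (258,98), with three dark gaps visible near (268,73), (237,95) and (270,122); the lamp house is to its right. Now I'll measure the gap angle from depth and move over the blue mat.

```bash
cat > ring.py <<'E'
from h import *
def ring(P,c0,zt=.056,dz=.062):
    z=P[...,2]; m=(abs(z-dz)<.004)&(np.hypot(P[...,0]-c0[0],P[...,1]-c0[1])<.05)
    q=P[m][:,:2]; hull=cv2.convexHull(q.astype(np.float32))[:,0]
    (cx,cy),r=cv2.minEnclosingCircle(hull.astype(np.float32)*1000)
    e=cv2.fitEllipse(hull*1000)
    return (cx/1000,cy/1000,r/1000),e,np.nanmedian(P[m][:,2])
E
python3 - <<'E'
from ring import *
f=np.load('w1.npz');P=f['P'];p=f['p']
c,e,zt=ring(P,(.5655,.2236));print(c,e,zt)
cx,cy=e[0][0]/1e3,e[0][1]/1e3
x=P[...,0]-cx;y=P[...,1]-cy;r=np.hypot(x,y);a=np.degrees(np.arctan2(y,x))%360
m=(r>.026)&(r<.0335)
b=(a[m]//6).astype(int); zz=P[...,2][m]; g=p.astype(float).mean(2)[m]
for k in range(60):
    s=b==k
    print(k*6+3,s.sum(),np.round(np.median(zz[s]),4),int(g[s].mean()),end=' | ')
# angle fit: gap template period 120 on brightness & depth
for nm,w in (('depth',(zz<.058).astype(float)),('dark',(g<90).astype(float))):
    A=a[m]; best=max(range(0,120),key=lambda t: w[(abs((A-t+60)%120-60)<18)].mean()-w[(abs((A-t+60)%120-60)>=18)].mean());print(nm,best)
# house yaw
z=P[...,2];h=(z>.03-.004)&(z<.03+.004)&(abs(P[...,0]-.62)<.2);h[:,:][220:]=0
q=P[h][:,:2]*1000;print(cv2.minAreaRect(q.astype(np.float32)))
h=(z>.08)&(z<.1);h[220:]=0;q=P[h][:,:2]*1000;print(cv2.minAreaRect(q.astype(np.float32)))
crop=cv2.resize(p[50:150,200:320],None,fx=6,fy=6,interpolation=cv2.INTER_CUBIC);cv2.imwrite('pics/c1.png',crop[...,::-1])
E
python3 -m handwheel '{"steps":[[-20,-5,0,0,93],[-40,-10,0,0,93],[-40,-10,0,0,93],[-40,-10,0,0,93],[-40,-10,0,0,93],[-40,-10,0,0,93],[-40,-10,0,0,93],[-40,-10,0,0,93],[-40,-10,0,0,93],[-25,-5,0,0,93],[-10,0,0,0,93],[0,0,0,0,93],[0,0,0,0,93]]}'
python3 - <<'E'
from h import *
np.set_printoptions(precision=4,suppress=True)
p,d,P,T,c=look('wrist','w2.png')
np.savez('w2.npz',p=p,P=P,T=T)
print(bot.find_in('wrist','cell'))
z=P[...,2];m=(z>.056)&(z<.075)&(np.hypot(P[...,0]-.55,P[...,1]+.205)<.06);q=P[m];print(m.sum(),q.min(0),q.max(0),np.median(q,0),cv2.minEnclosingCircle((q[:,:2]*1000).astype(np.float32)))
E
```

```text
(0.5661279296875, 0.2237148895263672, 0.04071576690673828) ((566.1644287109375, 223.63436889648438), (80.87149047851562, 80.93984985351562), 108.18372344970703) 0.062105920594034164
3 14 0.0623 148 | 9 15 0.0622 159 | 15 6 0.0625 145 | 21 3 0.0315 116 | 27 12 0.0315 35 | 33 14 0.031 26 | 39 13 0.031 28 | 45 14 0.0309 29 | 51 31 0.059 87 | 57 28 0.0319 87 | 63 22 0.0619 113 | 69 16 0.0619 101 | 75 19 0.0618 103 | 81 19 0.0622 106 | 87 18 0.0622 100 | 93 21 0.0622 100 | 99 21 0.062 99 | 105 24 0.0622 80 | 111 25 0.0617 73 | 117 25 0.0617 73 | 123 26 0.0612 66 | 129 28 0.0615 68 | 135 16 0.0313 33 | 141 10 0.0308 15 | 147 15 0.0305 16 | 153 12 0.0305 16 | 159 15 0.0311 17 | 165 14 0.0305 19 | 171 27 0.0611 64 | 177 28 0.0619 62 | 183 27 0.0618 70 | 189 22 0.0612 70 | 195 23 0.0621 75 | 201 20 0.0618 76 | 207 26 0.0617 77 | 213 19 0.0619 87 | 219 17 0.0621 89 | 225 19 0.0624 92 | 231 15 0.0622 99 | 237 14 0.0624 100 | 243 26 0.0619 69 | 249 29 0.0553 59 | 255 21 0.0314 34 | 261 15 0.0307 22 | 267 10 0.0305 20 | 273 12 0.0305 23 | 279 5 0.031 35 | 285 1 0.06 39 | 291 11 0.0622 88 | 297 16
[... 216 characters left out ...]
 31
dark 31
((629.857177734375, 234.51657104492188), (249.55972290039062, 129.96746826171875), 9.533550262451172)
((703.92626953125, 247.1307830810547), (85.25257873535156, 90.14341735839844), 9.505815505981445)
clock: 2.65
eef_pos: [0.5553, -0.2545, 0.2584]
tool_rot: [[0.001, 1.0, -0.0], [1.0, -0.001, 0.001], [0.001, -0.0, -1.0]]
ft_force: [0.4, 1.1, 0.7]
opening: 1.0
finger_force: 0.0
[{'extent': [328.8, 210.1, 355.8, 236.2], 'conf': 0.82}, {'extent': [398.6, 56.9, 466.9, 121.5], 'conf': 0.8}, {'extent': [290.6, 117.4, 329.1, 163.0], 'conf': 0.78}]
1112 [ 0.5168 -0.2283  0.0568] [ 0.5651 -0.1797  0.069 ] [ 0.5418 -0.2033  0.0646] ((541.1415405273438, -204.0316162109375), 24.41402244567871)
```

View pics/c1.png

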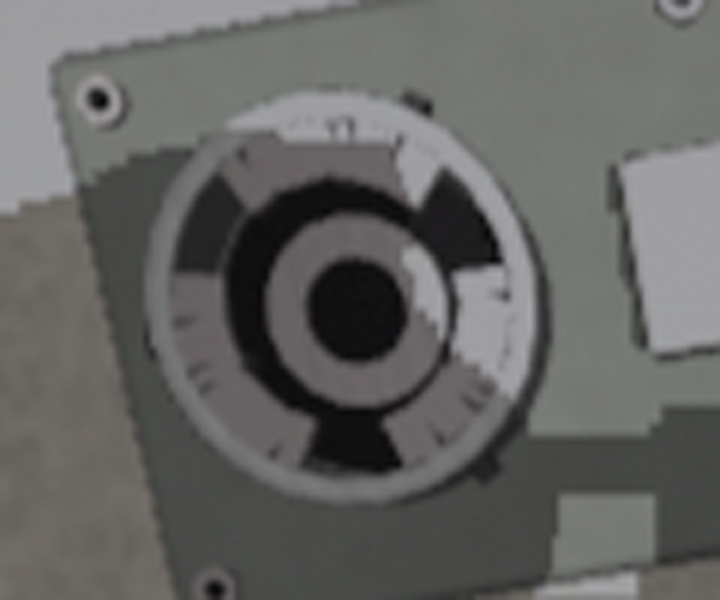

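View pics/w2.png

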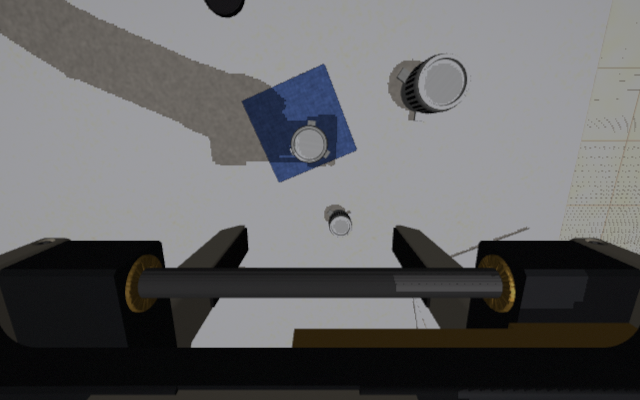

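Cell on the mat at (309,144), lugs visible at about (311,122), (284,156) and (326,157). The gaps lie at about 31.5° + 120k in the world. Now the lug angle.

Run:
```python
from h import *
f=np.load('w2.npz');P=f['P'];p=f['p']
cx,cy=.5414,-.2038
x=P[...,0]-cx;y=P[...,1]-cy;r=np.hypot(x,y);a=np.degrees(np.arctan2(y,x))
z=P[...,2];m=(z>.011)&(z<.024)&(r>.025)&(r<.034)
print(np.c_[a[m],r[m]*1000,z[m]*1000].round(1)[np.argsort(a[m])][::3])
A=np.sort(a[m]%120);print(m.sum(),np.histogram(a[m],bins=range(-180,181,10)))
b=p[...,2].astype(int)-p[...,0]; nb=(b<25)&(r>.025)&(r<.034)&(z<.03); print(np.histogram(a[nb],bins=range(-180,181,10))[0])
cv2.imwrite('pics/c2.png',cv2.resize(p[100:190,260:360],None,fx=6,fy=6,interpolation=cv2.INTER_CUBIC)[...,::-1])
```

```text
[[-164.    31.4   19. ]
 [-158.2   31.2   18. ]
 [-152.3   31.1   18.5]
 [-146.4   31.6   16.8]
 [ -44.5   30.7   18.9]
 [ -40.8   30.8   18.5]
 [ -38.4   27.9   17.4]
 [ -34.9   30.3   17.4]
 [ -31.6   27.4   18.8]
 [ -28.9   26.6   19.9]
 [ -26.2   29.2   19.3]
 [ -24.1   28.8   15.2]
 [  77.7   28.3   17.8]
 [  79.5   25.3   18.3]
 [  80.9   29.4   17.4]
 [  83.    26.4   19.2]
 [  84.    30.5   16.7]
 [  86.5   29.    17.3]
 [  89.2   27.6   18.2]
 [  91.9   30.3   18.1]
 [  92.2   26.2   19.2]
 [  95.1   27.7   17.3]]
66 (array([ 0,  3,  5,  3,  0,  0,  0,  0,  0,  0,  0,  0,  0,  6, 10,  7,  0,
        0,  0,  0,  0,  0,  0,  0,  0,  7, 16,  9,  0,  0,  0,  0,  0,  0,
        0,  0]), array([-180, -170, -160, -150, -140, -130, -120, -110, -100,  -90,  -80,
        -70,  -60,  -50,  -40,  -30,  -20,  -10,    0,   10,   20,   30,
         40,   50,   60,   70,   80,   90,  100,  110,  120,  130,  140,
        150,  160,  170,  180]))
[ 1  4  5  1  0  0  0  0  0  0  0  0  0  7 12 11  1  0  3  1  0  1  1  0
  2 13 19 15  2  1  2  2  1  1  0  0]
```

View pics/c2.png

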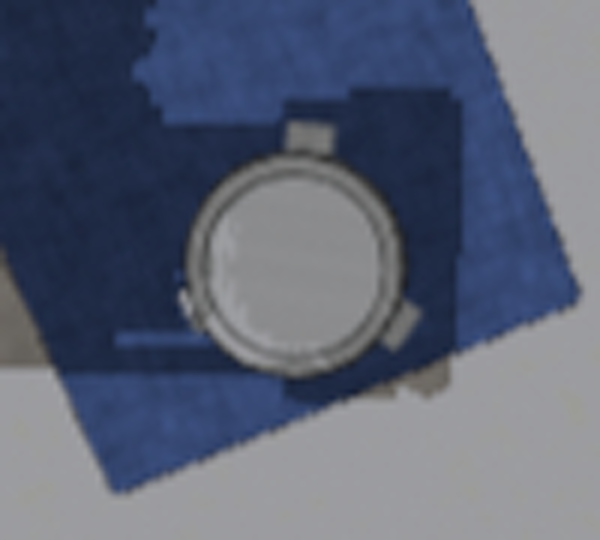

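```bash
python3 -m handwheel '{"steps":[[25,-7,15,0,93],[25.7,-7,25,0,93],[0,0,30,-7,93],[0,0,30,-7,93],[0,0,30,-7,93],[0,0,30,-7,93],[0,0,25,-7,93],[0,0,20,-7,93],[0,0,12,-7,93],[0,0,6,0,93],[0,0,0,0,93],[0,0,0,0,93]]}' 15; python3 -c "
from bench import bot;print(bot.get_obs()['joint_positions'])"
```

```text
clock: 3.75
eef_pos: [0.5415, -0.2033, 0.0359]
tool_rot: [[-0.753, 0.658, 0.0], [0.658, 0.753, 0.0], [0.0, 0.0, -1.0]]
ft_force: [-0.3, 0.4, -0.5]
opening: 0.998
finger_force: 0.0
[ 21.36708707  39.39012009  -9.47801989 118.22534714  15.15053858
  23.49637154  48.93267584]
```

```bash
python3 -m handwheel '{"steps":[[0,0,0,0,60],[0,0,0,0,52],[0,0,0,0,48],[0,0,0,0,44],[0,0,0,0,40],[0,0,0,0,40],[0,0,0,0,40],[0,0,0,0,40]]}' 15 && python3 -m handwheel '{"steps":[[0,0,-3,0,40],[0,0,-8,0,40],[0,0,-20,0,40],[0,0,-30,0,40],[0,0,-20,0,40],[0,0,-9,0,40],[0,0,0,0,40],[0,0,0,0,40]]}'
```

```text
clock: 4.42
eef_pos: [0.5411, -0.2043, 0.0357]
tool_rot: [[-0.755, 0.656, 0.0], [0.656, 0.755, -0.0], [-0.0, 0.0, -1.0]]
ft_force: [0.3, 0.5, 1.8]
opening: 0.515
finger_force: 15.0
clock: 5.08
eef_pos: [0.5408, -0.2045, 0.1256]
tool_rot: [[-0.755, 0.656, 0.0], [0.656, 0.755, -0.0], [-0.001, 0.0, -1.0]]
ft_force: [-0.2, -0.1, -2.2]
opening: 0.514
finger_force: 15.0
```

```bash
python3 -m handwheel '{"steps":[[5.7,8.3,-5,0,40],[16,21,-10,0,40],[24,31,-5,0,40],[24,31,0,0,40],[24,31,0,0,40],[24,31,0,0,40],[24,31,0,0,40],[24,31,0,0,40],[24,31,0,0,40],[24,31,0,0,40],[24,31,0,0,40],[16,21,0,0,40],[7,10,0,0,40],[0,0,0,0,40],[0,0,0,0,40]]}' && python3 -m handwheel '{"steps":[[0,0,0,5,40],[0,0,0,7,40],[0,0,0,7,40],[0,0,0,7,40],[0,0,0,7,40],[0,0,0,7,40],[0,0,0,7,40],[0,0,0,5,40],[0,0,0,2.5,40],[0,0,0,0,40],[0,0,0,0,40],[0,0,0,0,40]]}'
python3 - <<'E'
from h import *
np.set_printoptions(precision=4,suppress=True)
for cam in ('side','scene'):
    p,d,P,T,c=look(cam,cam+'3.png')
    np.savez(cam+'3.npz',p=p,P=P)
    r=bot.find_in(cam,'cell');print(r)
p,d,P,T,c=look('wrist','w3.png'); np.savez('w3.npz',p=p,P=P,T=T)
o=bot.get_obs();print(o['eef_pos'],o['tool_rot'],o['ft_force'],o['ft_torque'],o['joint_positions'])
E
```

```text
clock: 6.33
eef_pos: [0.5659, 0.2226, 0.1445]
tool_rot: [[-0.756, 0.655, -0.002], [0.655, 0.756, -0.001], [0.0, -0.002, -1.0]]
ft_force: [-0.2, -1.4, -2.1]
opening: 0.517
finger_force: 15.0
clock: 7.33
eef_pos: [0.5668, 0.2214, 0.1455]
tool_rot: [[0.096, 0.995, -0.0], [0.995, -0.096, -0.001], [-0.001, -0.0, -1.0]]
ft_force: [0.5, -0.0, -1.6]
opening: 0.516
finger_force: 15.0
[{'extent': [277.8, 118.4, 294.6, 142.4], 'conf': 0.91}, {'extent': [377.6, 294.0, 399.2, 324.7], 'conf': 0.8}]
[{'extent': [316.2, 245.9, 341.5, 274.5], 'conf': 0.77}, {'extent': [361.3, 139.0, 372.0, 160.6], 'conf': 0.75}, {'extent': [248.3, 277.8, 261.3, 292.1], 'conf': 0.62}]
[0.5669 0.2225 0.1456] [[ 0.0957  0.9954 -0.    ]
 [ 0.9954 -0.0957 -0.    ]
 [-0.     -0.     -1.    ]] [-0.0154 -0.0139 -3.0497] [-0.0551  0.0224 -0.0041] [-29.6899  31.4738   4.3    111.28    -3.6944  37.3769 -28.5758]
```

View pics/w3.png

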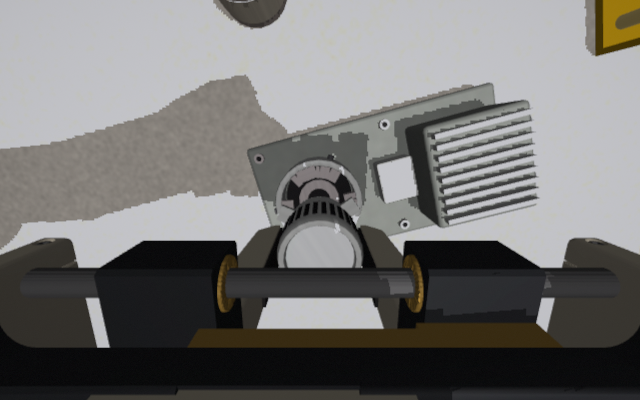

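The wrist picture shows the held cell (320,250) just in front of the mount's ring (318,190). I'll measure both centres.

Run:
```python
from h import *
np.set_printoptions(precision=4,suppress=True)
f=np.load('w3.npz');P=f['P'];z=P[...,2]
m=(z>.168)&(z<.182)&(np.hypot(P[...,0]-.567,P[...,1]-.222)<.026)
q=P[m];print(m.sum(),q.min(0),q.max(0),np.median(q,0),cv2.minEnclosingCircle((q[:,:2]*1e3).astype(np.float32)))
# plane fit tilt
A=np.c_[q[:,:2],np.ones(len(q))];k=np.linalg.lstsq(A,q[:,2],rcond=None)[0];print('tilt',k)
m=(abs(z-.062)<.003)&(np.hypot(P[...,0]-.566,P[...,1]-.2236)<.046)
q=P[m][:,:2];
# fit circle to outer rim edge (r 0.041), upper part
a=np.degrees(np.arctan2(q[:,1]-.2236,q[:,0]-.5662));r=np.hypot(q[:,0]-.5662,q[:,1]-.2236)
E=[]
for t in range(0,180,6):
    s=(a>=t)&(a<t+6)
    if s.sum()>3: E.append(q[s][np.argmax(r[s])])
E=np.array(E);from scipy.optimize import least_squares as L
print(len(E),L(lambda v:np.hypot(E[:,0]-v[0],E[:,1]-v[1])-v[2],[.566,.2236,.041]).x, r.max())
# gap angles from this closer view
m=(np.hypot(P[...,0]-.5662,P[...,1]-.2236)>.026)&(np.hypot(P[...,0]-.5662,P[...,1]-.2236)<.034)&(z<.07)
aa=np.degrees(np.arctan2(P[...,1]-.2236,P[...,0]-.5662))[m]
for t in range(-6,190,4):
    s=(aa>=t)&(aa<t+4)
    if s.sum()>2: print(t+2,s.sum(),np.median(z[m][s]).round(4),end=' | ')
```

```text
4095 [0.5426 0.2141 0.168 ] [0.5924 0.2471 0.182 ] [0.568  0.2306 0.1743] ((567.2218017578125, 224.10232543945312), 25.382246017456055)
tilt [-0.0009 -0.0423  0.1844]
30 [0.566  0.2241 0.0406] 0.04137466652369734
0 4 0.0615 | 4 19 0.0312 | 8 34 0.0606 | 12 37 0.0587 | 16 25 0.0309 | 20 15 0.0305 | 24 15 0.0307 | 28 16 0.0309 | 32 15 0.0304 | 36 15 0.0304 | 40 10 0.0305 | 52 19 0.062 | 56 18 0.0622 | 60 22 0.0622 | 64 22 0.0621 | 68 20 0.0622 | 72 20 0.062 | 76 19 0.0619 | 80 19 0.062 | 84 24 0.0621 | 88 18 0.0619 | 92 22 0.0622 | 96 19 0.0624 | 100 20 0.0622 | 104 21 0.0619 | 108 19 0.0621 | 112 19 0.0626 | 116 20 0.0619 | 120 19 0.0621 | 124 19 0.0621 | 128 20 0.0619 | 132 20 0.0621 | 144 3 0.0306 | 148 11 0.0307 | 152 16 0.0304 | 156 17 0.0306 | 160 13 0.0305 | 164 18 0.0306 | 168 30 0.0578 | 172 27 0.0618 | 176 33 0.0318 | 180 9 0.0311 |
```

```bash
python3 -m handwheel '{"steps":[[1.0,-1.0,5,0,40],[0,0,12,0,40],[0,0,12,0,40],[0,0,9,0,40],[0,0,5,0,40],[0,0,3,0,40],[0,0,3,0,40],[0,0,3,0,40],[0,0,3,0,40],[0,0,0,0,40],[0,0,0,0,40]]}'&& python3 -m handwheel '{"steps":[[0,0,1,0,40],[0,0,1,0,40],[0,0,1,0,40],[0,0,1,0,40],[0,0,0,0,40],[0,0,0,0,40]]}'
```

```text
clock: 8.5
eef_pos: [0.566, 0.2239, 0.0907]
tool_rot: [[0.096, 0.995, 0.0], [0.995, -0.096, -0.0], [-0.0, 0.0, -1.0]]
ft_force: [0.2, -0.1, -2.4]
opening: 0.514
finger_force: 15.0
clock: 9.0
eef_pos: [0.5659, 0.2239, 0.0866]
tool_rot: [[0.096, 0.995, -0.0], [0.995, -0.096, -0.0], [-0.0, -0.0, -1.0]]
ft_force: [-0.0, 0.2, -2.5]
opening: 0.516
finger_force: 15.0
```

```bash
python3 -m handwheel '{"steps":[[0,0,1,0,40],[0,0,1,0,40],[0,0,1,0,40],[0,0,1,0,40],[0,0,0,0,40],[0,0,0,0,40]]}'&& python3 -m handwheel '{"steps":[[0,0,1,0,40],[0,0,1,0,40],[0,0,0,0,40],[0,0,0,0,40]]}'
```

```text
clock: 9.5
eef_pos: [0.5659, 0.2239, 0.0825]
tool_rot: [[0.096, 0.995, -0.0], [0.995, -0.096, -0.0], [-0.0, -0.0, -1.0]]
ft_force: [0.1, 0.7, -3.1]
opening: 0.511
finger_force: 15.0
clock: 9.83
eef_pos: [0.5659, 0.2239, 0.0805]
tool_rot: [[0.096, 0.995, -0.0], [0.995, -0.096, -0.0], [-0.0, -0.0, -1.0]]
ft_force: [-0.6, -1.0, -0.9]
opening: 0.512
finger_force: 15.0
```

```bash
python3 -m handwheel '{"steps":[[0,0,1,0,40],[0,0,1,0,40],[0,0,0.5,0,40],[0,0,0,0,40],[0,0,0,0,40]]}' 20 && python3 -m handwheel '{"steps":[[0,0,1,0,40],[0,0,1,0,40],[0,0,0,0,40],[0,0,0,0,40]]}'
```

```text
clock: 10.25
eef_pos: [0.5659, 0.2239, 0.0781]
tool_rot: [[0.096, 0.995, -0.0], [0.995, -0.096, -0.0], [-0.0, -0.0, -1.0]]
ft_force: [0.4, 0.2, -2.2]
opening: 0.512
finger_force: 20.0
clock: 10.58
eef_pos: [0.5661, 0.2239, 0.0764]
tool_rot: [[0.096, 0.995, 0.0], [0.995, -0.096, 0.0], [0.0, 0.0, -1.0]]
ft_force: [-1.0, -0.6, 3.9]
opening: 0.516
finger_force: 20.0
```

```bash
python3 -m handwheel '{"steps":[[0,0,1,0,40],[0,0,1,0,40],[0,0,0,0,40],[0,0,0,0,40]]}' && python3 -m handwheel '{"steps":[[0,0,1,0,40],[0,0,0.8,0,40],[0,0,0,0,40],[0,0,0,0,40]]}';python3 -c "
from bench import bot;o=bot.get_obs();print(o['ft_force'],o['ft_torque'],o['eef_pos'])"
```

```text
clock: 10.92
eef_pos: [0.5661, 0.224, 0.0746]
tool_rot: [[0.096, 0.995, 0.0], [0.995, -0.096, 0.0], [0.0, 0.0, -1.0]]
ft_force: [-1.6, -0.5, 7.4]
opening: 0.511
finger_force: 20.0
clock: 11.25
eef_pos: [0.566, 0.2239, 0.073]
tool_rot: [[0.096, 0.995, 0.0], [0.995, -0.096, 0.0], [0.0, 0.0, -1.0]]
ft_force: [-2.1, -0.7, 11.1]
opening: 0.514
finger_force: 20.0
[-2.09383447 -0.71333895 11.05944281] [-0.21669295  0.69249697 -0.01522456] [0.56604829 0.22392825 0.07300561]
```

```bash
python3 -m handwheel '{"steps":[[0,0,0.4,0,40],[0,0,0,2,40],[0,0,0,3,40],[0,0,0,3,40],[0,0,0,3,40],[0,0,0,0,40]]}';python3 -c "
from bench import bot;o=bot.get_obs();print(o['ft_force'],o['ft_torque'],o['eef_pos'])"
```

```text
clock: 11.75
eef_pos: [0.5667, 0.2241, 0.0729]
tool_rot: [[0.287, 0.958, 0.002], [0.958, -0.287, 0.001], [0.001, 0.002, -1.0]]
ft_force: [-0.8, -0.4, 11.2]
opening: 0.513
finger_force: 20.0
[-0.82354074 -0.38974007 11.21084465] [-0.09374065  0.42436959 -0.00279935] [0.56672923 0.22408306 0.07289352]
```

Torque is small; the turn goes freely. On I go.

```bash
python3 -m handwheel '{"steps":[[0,0,0,3,40],[0,0,0,3,40],[0,0,0,3,40],[0,0,0,0,40]]}';python3 -c "
from bench import bot;o=bot.get_obs();print(o['ft_force'],o['ft_torque'],o['eef_pos'])"; python3 -m handwheel '{"steps":[[0,0,0,3,40],[0,0,0,3,40],[0,0,0,3,40],[0,0,0,0,40]]}';python3 -c "
from bench import bot;o=bot.get_obs();print(o['ft_force'],o['ft_torque'],o['eef_pos'])"
```

```text
clock: 12.08
eef_pos: [0.5669, 0.2241, 0.0729]
tool_rot: [[0.433, 0.901, 0.002], [0.901, -0.433, 0.001], [0.002, 0.002, -1.0]]
ft_force: [-0.3, 0.0, 10.6]
opening: 0.514
finger_force: 20.0
[-0.31018553  0.04893608 10.56611492] [-0.08251269  0.29260417  0.01824084] [0.56694484 0.22406965 0.07291604]
clock: 12.42
eef_pos: [0.5671, 0.2241, 0.0729]
tool_rot: [[0.569, 0.822, 0.002], [0.822, -0.569, 0.001], [0.002, 0.002, -1.0]]
ft_force: [-1.6, -0.3, 11.5]
opening: 0.512
finger_force: 20.0
[-1.61619483 -0.34511998 11.47760925] [-0.12311985  0.27789357 -0.00246537] [0.56709292 0.22407358 0.07293268]
```

```bash
python3 -m handwheel '{"steps":[[0,0,0,3,40],[0,0,0,3,40],[0,0,0,3,40],[0,0,0,0,40]]}';python3 -c "
from bench import bot;o=bot.get_obs();print(o['ft_force'],o['ft_torque'],o['eef_pos'])"; python3 -m handwheel '{"steps":[[0,0,0,3,40],[0,0,0,3,40],[0,0,0,0,40],[0,0,0,0,40]]}';python3 -c "
from bench import bot;o=bot.get_obs();print(o['ft_force'],o['ft_torque'],o['eef_pos'])"
```

```text
clock: 12.75
eef_pos: [0.5671, 0.2241, 0.0729]
tool_rot: [[0.691, 0.723, 0.002], [0.723, -0.691, 0.001], [0.002, 0.001, -1.0]]
ft_force: [0.9, -0.7, 10.5]
opening: 0.514
finger_force: 20.0
[ 0.87484057 -0.69710676 10.5417538 ] [-0.16014372  0.24061009 -0.05037283] [0.56712666 0.22407284 0.07293772]
clock: 13.08
eef_pos: [0.5672, 0.2241, 0.0729]
tool_rot: [[0.761, 0.649, 0.003], [0.649, -0.761, 0.001], [0.002, 0.001, -1.0]]
ft_force: [0.3, 0.1, 11.9]
opening: 0.514
finger_force: 20.0
[ 0.26560224  0.05386148 11.86514403] [-0.11613261  0.28873619 -0.03923225] [0.56716864 0.22406957 0.07294817]
```

```bash
for i in 1 2 3; do python3 -m handwheel '{"steps":[[0,0,-1,0,40],[0,0,0,0,40],[0,0,0,0,40]]}';python3 -c "
from bench import bot;o=bot.get_obs();print(o['ft_force'],o['ft_torque'],o['eef_pos'])";done | grep '\]$' | grep '^\['
```

```text
[-0.40822751 -1.79945811  9.71506155] [-0.05555996  0.19926949 -0.07157295] [0.56717947 0.22408185 0.07389388]
[-0.08756737 -0.51435554  7.54790659] [-0.04052525  0.07958893 -0.04920556] [0.5671274  0.22407    0.07471203]
[ 1.67231928 -0.54926608  6.07253044] [-0.01874851 -0.20901659 -0.04545298] [0.5670669  0.22401785 0.07544409]
```

```bash
python3 -m handwheel '{"steps":[[0,0,-0.3,0,40],[0,0,0,0,40],[0,0,0,0,48],[0,0,0,0,50],[0,0,0,0,54],[0,0,0,0,60],[0,0,0,0,70],[0,0,0,0,80],[0,0,0,0,80],[0,0,0,0,80]]}' 5 && python3 -m handwheel '{"steps":[[0,0,-5,0,80],[0,0,-20,0,80],[0,0,-30,0,80],[0,0,-30,0,80],[-25,0,-30,0,80],[-30,0,-30,0,80],[0,0,0,0,80],[0,0,0,0,80]]}'
python3 - <<'E'
from h import *
np.set_printoptions(precision=4,suppress=True)
p,d,P,T,c=look('wrist','w4.png');z=P[...,2]
m=(abs(z-.106)<.008)&(np.hypot(P[...,0]-.566,P[...,1]-.224)<.03);q=P[m]
print(m.sum(),q.min(0),q.max(0),np.median(q,0),cv2.minEnclosingCircle((q[:,:2]*1e3).astype(np.float32)))
s=abs(q[:,2]-np.median(q[:,2]))<.003;q=q[s];print(len(q),np.linalg.lstsq(np.c_[q[:,:2]-[.566,.224],np.ones(len(q))],q[:,2],rcond=None)[0])
E
```

```text
clock: 14.67
eef_pos: [0.5657, 0.2239, 0.0751]
tool_rot: [[0.76, 0.65, -0.0], [0.65, -0.76, -0.0], [-0.0, -0.0, -1.0]]
ft_force: [-0.1, 0.0, -0.2]
opening: 0.847
finger_force: 0.0
clock: 15.33
eef_pos: [0.5246, 0.188, 0.2219]
tool_rot: [[0.761, 0.649, 0.003], [0.649, -0.761, 0.002], [0.004, 0.0, -1.0]]
ft_force: [0.2, -0.0, -0.9]
opening: 0.862
finger_force: 0.0
1785 [0.5432 0.2003 0.0981] [0.5912 0.2486 0.1087] [0.5674 0.2248 0.1046] ((566.86181640625, 224.4229736328125), 24.37940788269043)
1724 [-0.0011 -0.0021  0.1046]
```

View pics/w4.png

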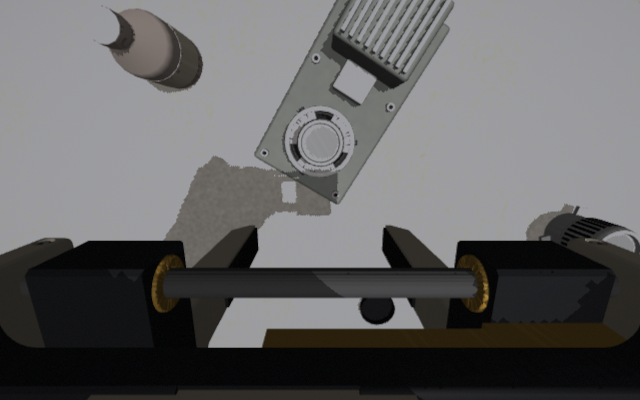

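The picture shows the cell in the mount at (320,142), level, with empty gaps. Its glass is at 0.1046 m, so the origin is at 44.0 mm: seated.

```bash
python3 -c "
from bench import bot;print(bot.sign_off())"
```

```text
the job is handed in; nothing more can be done
None
```

The lens cell is back in the photometer and handed in: the last camera check showed it level, on the mount's axis and 44.0 mm up (fully seated), with the gripper clear. The sign-off returned no verdict, and the cameras could not measure the force in each seat.

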